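Seat the flange plate on the index stand

ROBOT

A 6-joint arm with a two-finger parallel gripper is mounted at the origin on a cart in front of the work surface, level with it; the furniture and walls round the work are solid. World frame = base frame: x ahead of the robot, y to its left, z up, the work surface at z = 0. Lengths are in m, angles in rad, forces in N, time in s.
With the tool pointing down it reaches from about 0.325 to 0.85 m from the base axis. Payload 4.4 kg.
Tool frame: the origin (TCP) lies at the centre of the arm's flange, where the gripper is bolted on; the fingertips stand 199 mm ahead of it and the grasp point (between the pads) lies 180 mm ahead of it (robot.grasp_offset is the z of the grasp point in the tool frame, in m); z points along the fingers, y is the line along which they close (so a half turn about z gives the same grasp; the last joint's range is limited). The gripper opens to 94 mm and grips with 3 to 60 N. Pads are 16 mm wide; open, the fingers measure 119 mm over their backs; the gripper's body (75 mm by 177 mm) begins 78 mm behind the grasp point.
Start: joints at [1.044, 0.207, 1.542, -0, 1.393, -0.15], TCP at [0.211, 0.535, 0.405] pointing down, gripper open.
Joint ranges: [-2.73, 2.73], [-0.86, 2.22], [0.23, 2.46], [-1.11, 4.25], [0.08, 2.63], [-2.82, 2.82]. Speed limits (rad/s): [2.79, 2.79, 3.14, 3.14, 3.14, 3.14].

INTERFACE

Orientations are given as a unit quaternion [w, x, y, z].
In Python, from workcell import status, imaging, robot gives the robot as it stands.
- The arm moves only by the tool drive_tool, never from a script. Its argument "plan" is text: rows parted by semicolons, each of 7 numbers parted by spaces: the turn, a rotation vector about the tool's x, y, z in rad, then the shift along the tool's x, y, z in m, then the gripper command: -1 is fully open, 1 is shut, values between are in proportion. In form: ax ay az tx ty tz hand; .... A call has 1 to 5 rows; each row shifts and turns the commanded pose from where the row before left it, along the tool's axes as they then stand; what a row does not reach is not made up. A row lasts 1/12 s, in which the tool goes at most 41.7 mm and 7.16 degrees, less where a joint would pass 70% of its speed; a pose out of reach is approached as far as the arm can. A call is refused whole if a number of a shift passes 0.0417 or a number of a turn 0.125, either way. A call with a gripper value outside its range is refused whole. The fingers move at their own pace and stop on an object; the grip force is fixed at half the most. Time passes only in rows, so rows that do not move let the fingers close. It gives the time, the measured TCP pose, the force, the opening and the grip force at its end, in the units of the state.
- status.get_obs(): the state, without advancing time (a new reading comes with each control period).
- imaging.snapshot(name): name is "scene" or "top"; returns the picture (400x640x3 uint8, red, green, blue); there is no depth.
- imaging.camera_info(name): a dict with "mtx" (3x3 intrinsics, pixels), "R" (3x3) and "t" (3): a world point X has camera coordinates R X + t. Camera axes: x right, y down, z forward; pixel columns grow to the right and rows downward; lengths in m; the calibration is good to about 2 mm. A picture is of the moment at which its call begins. camera_info takes no time and is no camera call.
- robot.finish_job(): hands the job in; it is judged then, once.
The state is a dict: "time_s": time; "joints": joint angles; "joint_vel": joint speeds; "tau": joint torques, N m; "position": TCP position; "tcp_rot": TCP orientation; "contact_force": force on the tool from outside, world axes, zero at the start; "ft_torque": the same for the moment, N m; "opening": opening from 0.0 (shut) to 1.0 (fully open); "grasp_force": force on a finger pad.
Only numpy, scipy, OpenCV 4.12 (cv2) and the standard library are available. Lean on these libraries where they do the work, as an engineer would, in place of code of your own. Each camera call takes 0.05 s, during which the arm holds its last target. There are 200 camera calls.

TASK

Pick up the flange plate by its sleeve and lower it over the shaft of the index stand, with the slot facing the stand's pin. The pin's exact bearing is not known: keep the plate pressed lightly on the pin and turn it until the slot drops over the pin, bring the plate gently down flat and fully home on the disc, and let go. Do not force it (pushing with a few newtons is plenty, 40 N is too much) and leave the loupe, the capillary box and the microscope objective alone.

Things in the scene. Friction and masses are not known exactly. Their poses are not given: they have to be found in the camera images.
- flange_center (a point): Centre, half-way up, of the loose aluminium flange plate lying flat on the worktop. From its top a round sleeve, 32 mm outside diameter, rises 34 mm at the middle: grip it there, from any direction. Overall height 42 mm; this point is on the sleeve axis, 21 mm above the underside. z up; own -x points to the slot.
- flange: The flange plate, 0.29 to 0.47 kg; origin on the bore axis at its underside. 116 mm (own x) by 100 mm (own y), 8 mm thick, rounded rim. A vertical bore, 18 mm in diameter in the plate and 19 mm in the sleeve, runs right through. Two small dark screw heads mark the +x end, away from the slot.
- flange_slot (a point): Centre of the plate's pin slot, at the underside: a through slot 11 mm long (radially) and 8 mm wide, 42 mm from the bore axis on the plate's own -x side.
- stand_seat (a point): Centre of the seat: top face of the stand's round steel disc (98 mm diameter), on the shaft axis, 24 mm above the worktop. With the plate home its underside lies on this face and flange_center is 21 mm above this point; with the plate on the shaft but lying on top of the pin, its underside is 14 mm above the seat.
- shaft_tip (a point): Top of the steel shaft that stands at the middle of the disc: 38 mm above the seat, 16 mm in diameter, its top 8 mm tapering to 8 mm diameter. Disc, shaft and pin are one piece carried on preloaded springs: they hold still under the plate's weight and up to about 5 N, then sink together by about 1 mm for every 3 N more, to a hard stop at 6 mm, and come back up when the load goes.
- stand: The fixed stand, 114 mm square foot; origin under its centre, z up. On its disc, 42 mm from the shaft axis, stands a pin 6 mm in diameter, 14 mm tall, with a round end. The disc was set by hand and its angle is not reported: the pin stands anywhere within 0.7 rad either side of the stand's own -x direction. The disc is stiff: it does not turn below 4 N m.
- loupe: Small grey loupe, 52x30x16 mm, loose, origin at its underside: leave alone.
- capillary_box: White flat capillary box, 39x71x23 mm, loose, origin at its underside: leave alone.
- objective: Black round microscope objective, 47 mm diameter, 43 mm tall, loose, origin at its underside: leave alone.

How it is judged:
By the outcome, as a careful person would: the job done as asked, in the order asked, and still so for the second after the job is handed in, with the robot touching nothing.
It also fails if it takes over 67 s, if anything falls off the work surface, if the arm or the gripper's body presses on something with over 40 N, if the wrist force passes 120 N, or if a joint passes its speed limit or range.

## Working session

There is one attempt and no reset: what is moved stays moved. The work goes in short steps, Python scripts to look and compute and a tool call to move; the robot and the scene stay as the last step left them, time stands still between calls to the robot, and variables do not carry over. Pictures are saved under pics/ and viewed, at most 10 in all, crops included, and the job is handed in when it is done.

Besides the shell and the picture viewer there is one more tool, called after "Request:" as name(argument=value, ...) on one line, values as JSON. drive_tool: Moves the arm, as the interface text tells. Its arguments: {"type":"object","properties":{"plan":{"type":"string"}},"required":["plan"]}

```bash
mkdir -p pics; ls
python3 - <<'E'
from workcell import status, imaging, robot
import cv2,json
o=status.get_obs();print(o)
for n in("scene","top"):
    cv2.imwrite(f"pics/{n}0.png",imaging.snapshot(n)[:,:,::-1]);print(n,imaging.camera_info(n))
E
```

```text
pics
{'time_s': 0.0, 'joints': array([ 1.04449469e+00,  2.07413167e-01,  1.54289986e+00,  3.48622513e-05,
        1.39351436e+00, -1.50569020e-01]), 'joint_vel': array([-7.53514157e-05,  7.19070818e-05,  3.70321638e-04, -1.31176333e-03,
       -3.66373180e-04, -8.03349807e-04]), 'tau': array([-1.83582059e-03, -3.70874333e+01, -2.81419069e+01,  6.95961853e-02,
        3.61367804e-02, -1.79741905e-04]), 'position': array([0.21086429, 0.53456557, 0.40351986]), 'tcp_rot': array([-3.87159449e-04,  1.86766094e-01,  9.82403775e-01, -1.04828714e-03]), 'contact_force': array([ 0.49193156,  0.13630627, -0.15412905]), 'ft_torque': array([-0.00820161, -0.02730852, -0.0268325 ]), 'grasp_force': 0.0, 'opening': 0.9983881021996356}
scene {'mtx': array([[389.54976583,   0.        , 323.63228056],
       [  0.        , 389.54976583, 193.59234762],
       [  0.        ,   0.        ,   1.        ]]), 'R': array([[ 0.7898152 , -0.61330366,  0.00711167],
       [-0.42598722, -0.55685659, -0.71305374],
       [ 0.44127864,  0.5601512 , -0.70107331]]), 't': array([-0.39750251,  0.26757062,  0.65442018])}
top {'mtx': array([[403.56040586,   0.        , 327.3759235 ],
       [  0.        , 403.56040586, 203.11629355],
       [  0.        ,   0.        ,   1.        ]]), 'R': array([[-0.00924689, -0.99995617,  0.0014685 ],
       [-0.99944867,  0.00919535, -0.03190286],
       [ 0.03188796, -0.00176269, -0.9994899 ]]), 't': array([0.02257739, 0.49690716, 0.9118019 ])}
```

View pics/scene0.png

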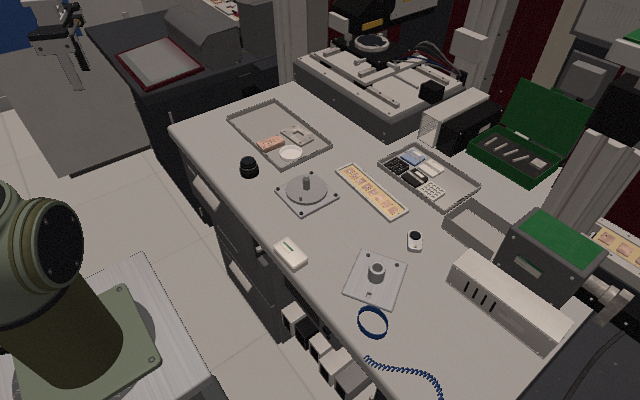

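View pics/top0.png

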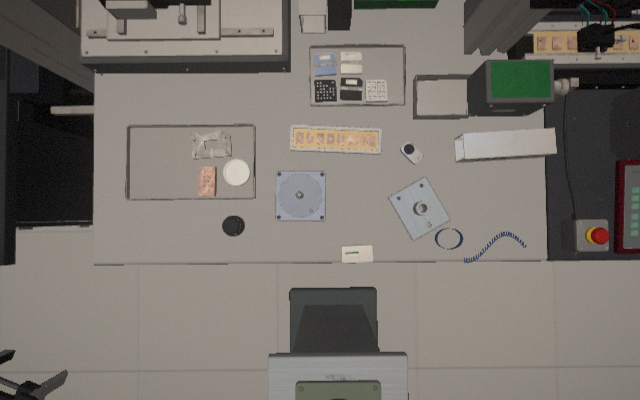

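The scene and top views show the stand at about top pixel (300,196) and the plate at about (420,208). The capillary box is at (357,254), the loupe at (411,152) and the objective at (233,226). I'll enlarge both regions.

Run:
```python
import cv2,numpy as np
t=cv2.imread("pics/top0.png");s=cv2.imread("pics/scene0.png")
a=cv2.resize(t[165:230,265:335],(400,371),interpolation=cv2.INTER_CUBIC)  # x5.714
b=cv2.resize(t[170:245,380:456],(400,395),interpolation=cv2.INTER_CUBIC) #5.263
c=np.zeros((395,800,3),np.uint8);c[:371,:400]=a;c[:,400:]=b
cv2.imwrite("pics/c1.png",c)
```

```text
(no output)
```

View pics/c1.png

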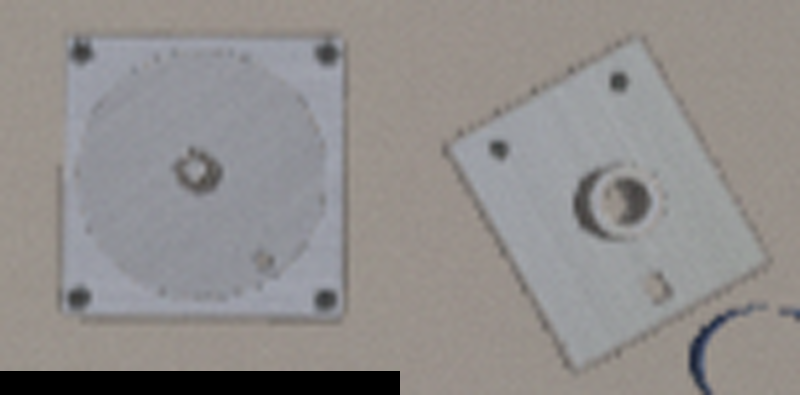

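The left crop shows the disc centre at (202,172), the shaft at (198,171) and the pin at (263,260). The right crop shows the sleeve top at (622,202), the slot at (656,288), and the screws at (499,150) and (619,82).

```bash
cat > h.py <<'E'
import numpy as np
from scipy.spatial.transform import Rotation as Rn
from workcell import imaging,status
def px2w(n,u,v,z):
    c=imaging.camera_info(n);d=c["R"].T@np.linalg.solve(c["mtx"],[u,v,1.]);o=-c["R"].T@c["t"]
    return (o+d*(z-o[2])/d[2])
def w2px(n,X):
    c=imaging.camera_info(n);p=c["mtx"]@(c["R"]@np.asarray(X,float)+c["t"]);return p[:2]/p[2]
def rot(o):
    return Rn.from_quat(np.roll(o["tcp_rot"],-1))
E
python3 - <<'E'
from h import *
S=lambda x,y:((x+.5)/5.714-.5+265,(y+.5)/5.714-.5+165)
F=lambda x,y:((x-399.5)/5.263-.5+380,(y+.5)/5.263-.5+170)
np.set_printoptions(precision=4,suppress=True)
disc=px2w("top",*S(202,172.5),.024);tip=px2w("top",*S(198,171),.062);pin=px2w("top",*S(263,260),.037)
foot=px2w("top",*S(206,178),.01)
print("disc",disc,tip,pin,np.linalg.norm((pin-disc)[:2]),np.arctan2(*(pin-disc)[1::-1]))
pc=np.mean([px2w("top",*F(x,y),.008) for x,y in[(443,150),(640,37),(770,262),(575,372)]],0)
sl=px2w("top",*F(622,202),.042);slot=px2w("top",*F(656,288),.006);scr=np.mean([px2w("top",*F(x,y),.009) for x,y in[(499,150),(619,82)]],0)
print("plate",pc,sl,slot,scr,np.linalg.norm((slot-pc)[:2]))
for a,b in((slot,pc),(pc,scr),(slot,scr)): print(np.arctan2(*(a-b)[1::-1]))
R=rot(status.get_obs()).as_matrix();print(R)
E
```

```text
disc [0.5158 0.0793 0.024 ] [0.5144 0.0783 0.062 ] [0.4811 0.0552 0.037 ] 0.04230021640851701 -2.5336252309685623
plate [ 0.4828 -0.1905  0.008 ] [ 0.4834 -0.189   0.042 ] [ 0.4467 -0.2116  0.006 ] [ 0.5215 -0.1701  0.009 ] 0.04184073517566359
-2.6126753589402907
-2.6575524712412926
-2.6356160856018276
[[-0.9302  0.367  -0.001 ]
 [ 0.367   0.9302 -0.0018]
 [ 0.0003 -0.002  -1.    ]]
```

Request:
drive_tool(plan="0 0 0 -0.026 -0.0288 0.005 -1;0 0 0 -0.026 -0.0288 0.005 -1;0 0 0 -0.026 -0.0288 0.005 -1;0 0 0 -0.026 -0.0288 0.005 -1;0 0 0 -0.026 -0.0288 0.005 -1")

```text
time_s: 0.52
position: [0.279, 0.3515, 0.3789]
tcp_rot: [-0.0, 0.186, 0.982, -0.0]
contact_force: [1.0, 0.4, -0.3]
opening: 1.002
grasp_force: 0.0
```

Request:
drive_tool(plan="0 0 0 -0.026 -0.0288 0.005 -1;0 0 0 -0.026 -0.0288 0.005 -1;0 0 0 -0.026 -0.0288 0.005 -1;0 0 0 -0.026 -0.0288 0.005 -1;0 0 0 -0.026 -0.0288 0.005 -1")

```text
time_s: 0.93
position: [0.347, 0.1698, 0.3542]
tcp_rot: [0.0, 0.187, 0.982, 0.0]
contact_force: [0.6, 0.6, -0.0]
opening: 1.002
grasp_force: 0.0
```

Request:
drive_tool(plan="0 0 0 -0.026 -0.0288 0.005 -1;0 0 0 -0.026 -0.0288 0.005 -1;0 0 0 -0.026 -0.0288 0.005 -1;0 0 0 -0.026 -0.0288 0.005 -1;0 0 0 -0.026 -0.0288 0.005 -1")

```text
time_s: 1.35
position: [0.4152, -0.0121, 0.3293]
tcp_rot: [-0.0, 0.187, 0.982, 0.0]
contact_force: [0.2, -0.6, 0.2]
opening: 1.002
grasp_force: 0.0
```

Request:
drive_tool(plan="0 0 0 -0.026 -0.0288 0.005 -1;0 0 0 -0.026 -0.0288 0.005 -1;0 0 0 -0.026 -0.0288 0.005 -1;0 0 0 -0.026 -0.0288 0.005 -1;0 0 0 0 0 0 -1")

```text
time_s: 1.77
position: [0.4712, -0.1609, 0.3089]
tcp_rot: [0.001, 0.189, 0.982, -0.001]
contact_force: [-0.4, -0.4, 0.6]
opening: 0.999
grasp_force: 0.0
```

Request:
drive_tool(plan="0 0 0 -0.0109 -0.0113 0.02 -1;0 0 0 -0.0109 -0.0113 0.02 -1;0 0 0 0 0 0.02 -1;0 0 0 0 0 0.018 -1;0 0 0 0 0 0.010 -1")

```text
time_s: 2.18
position: [0.4805, -0.1836, 0.2191]
tcp_rot: [-0.002, 0.187, 0.982, 0.001]
contact_force: [-1.2, 0.2, 0.4]
opening: 1.001
grasp_force: 0.0
```

Run:
```python
from h import *
import cv2
o=status.get_obs();print(o["position"],o["joints"],rot(o).as_matrix())
t=imaging.snapshot("top")[:,:,::-1];s=imaging.snapshot("scene")[:,:,::-1]
a=cv2.resize(t[160:250,370:470],(400,360),interpolation=cv2.INTER_CUBIC);b=cv2.resize(s[220:320,320:430],(396,360),interpolation=cv2.INTER_CUBIC)
cv2.imwrite("pics/c2.png",np.hstack([a,b]))
```

```text
[ 0.48053181 -0.18361414  0.21913132] [-5.33394813e-01  3.17688905e-01  1.83491925e+00  1.95829094e-04
  9.93738728e-01 -1.72814466e+00] [[-9.30075067e-01  3.67347638e-01 -4.01033168e-03]
 [ 3.67339846e-01  9.30083271e-01  2.55864132e-03]
 [ 4.66985325e-03  9.06573878e-04 -9.99988685e-01]]
```

View pics/c2.png

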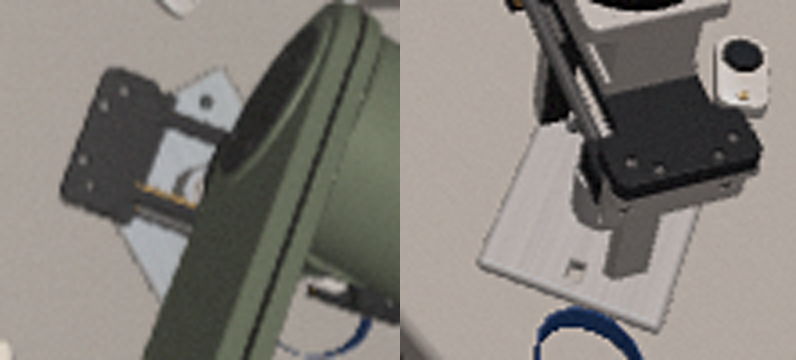

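The sleeve stands between the open fingers and the loupe is clear. I'll let the arm settle, then go to grip height.

Request:
drive_tool(plan="0 0 0 0 0 0 -1;0 0 0 0 0 0 -1")

```text
time_s: 2.45
position: [0.4823, -0.1844, 0.2228]
tcp_rot: [0.001, 0.187, 0.982, -0.0]
contact_force: [0.2, -0.1, 0.4]
opening: 1.0
grasp_force: 0.0
```

Request:
drive_tool(plan="0 0 0 -0.003 -0.0047 0.0055 -1;0 0 0 0 0 0.006 -1;0 0 0 0 0 0 -1;0 0 0 0 0 0 1;0 0 0 0 0 0 1")

```text
time_s: 2.87
position: [0.4828, -0.19, 0.2101]
tcp_rot: [-0.0, 0.187, 0.982, 0.0]
contact_force: [0.1, -0.3, 0.1]
opening: 0.895
grasp_force: 0.0
```

Request:
drive_tool(plan="0 0 0 0 0 0 1;0 0 0 0 0 0 1;0 0 0 0 0 0 1;0 0 0 0 0 0 1;0 0 0 0 0 0 1")

```text
time_s: 3.28
position: [0.4828, -0.1899, 0.2102]
tcp_rot: [0.0, 0.187, 0.982, -0.0]
contact_force: [-0.4, 0.4, 0.0]
opening: 0.542
grasp_force: 0.0
```

Request:
drive_tool(plan="0 0 0 0 0 0 1;0 0 0 0 0 0 1;0 0 0 0 0 0 1;0 0 0 0 0 0 1;0 0 0 0 0 0 1")

```text
time_s: 3.7
position: [0.4828, -0.1899, 0.2102]
tcp_rot: [0.0, 0.187, 0.982, 0.0]
contact_force: [0.4, 1.3, 0.8]
opening: 0.329
grasp_force: 30.0
```

Request:
drive_tool(plan="0 0 0 0 0 -0.01 1;0 0 0 0 0 -0.025 1;0 0 0 0 0 -0.03 1;0 0 0 0 0 -0.02 1;0 0 0 0 0 -0.01 1")

```text
time_s: 4.12
position: [0.4834, -0.1903, 0.3083]
tcp_rot: [0.002, 0.187, 0.982, -0.001]
contact_force: [0.4, 0.3, -3.8]
opening: 0.329
grasp_force: 30.0
```

Request:
drive_tool(plan="0 0 0 0.003 0.0115 0 1;0 0 0 0.007 0.0265 0 1;0 0 0 0.0086 0.0328 0 1;0 0 0 0.0086 0.0328 0 1;0 0 0 0.0086 0.0328 0 1")

```text
time_s: 4.53
position: [0.4982, -0.0477, 0.303]
tcp_rot: [-0.002, 0.187, 0.982, 0.0]
contact_force: [0.2, 0.3, -4.1]
opening: 0.329
grasp_force: 30.0
```

Request:
drive_tool(plan="0 0 0 0.0086 0.0328 0 1;0 0 0 0.0086 0.0328 0 1;0 0 0 0.0069 0.027 0 1;0 0 0 0.004 0.015 0 1;0 0 0 0.002 0.0075 0 1")

```text
time_s: 4.95
position: [0.5124, 0.0712, 0.303]
tcp_rot: [-0.002, 0.185, 0.983, 0.0]
contact_force: [0.1, -1.0, -4.5]
opening: 0.334
grasp_force: 30.0
```

Request:
drive_tool(plan="0 0 0 0 0 0 1;0 0 0 0 0 0 1;0 0 0 0 0 0 1")

```text
time_s: 5.2
position: [0.5134, 0.0674, 0.3044]
tcp_rot: [-0.001, 0.187, 0.982, -0.0]
contact_force: [1.1, -0.3, -3.6]
opening: 0.332
grasp_force: 30.0
```

Run:
```python
from h import *
import cv2
o=status.get_obs();print(o["position"],o["joints"],rot(o).as_matrix(),o["contact_force"])
s=imaging.snapshot("scene")[:,:,::-1];t=imaging.snapshot("top")[:,:,::-1]
b=cv2.resize(s[120:240,240:370],(650,600),interpolation=cv2.INTER_CUBIC)
a=cv2.resize(t[150:270,285:315],(150,600),interpolation=cv2.INTER_CUBIC)
cv2.imwrite("pics/c3.png",np.hstack([b,a]));cv2.imwrite("pics/full3.png",s);cv2.imwrite("pics/top3.png",t)
```

```text
[0.51341456 0.06743965 0.30439682] [-3.64689263e-02  1.94424628e-01  1.77842850e+00 -6.52186886e-04
  1.17036006e+00 -1.23041625e+00] [[-9.29921408e-01  3.67754649e-01 -1.64127534e-03]
 [ 3.67755916e-01  9.29922197e-01 -5.41110513e-04]
 [ 1.32726247e-03 -1.10677897e-03 -9.99998507e-01]] [ 1.09373448 -0.2649436  -3.60690005]
```

View pics/c3.png

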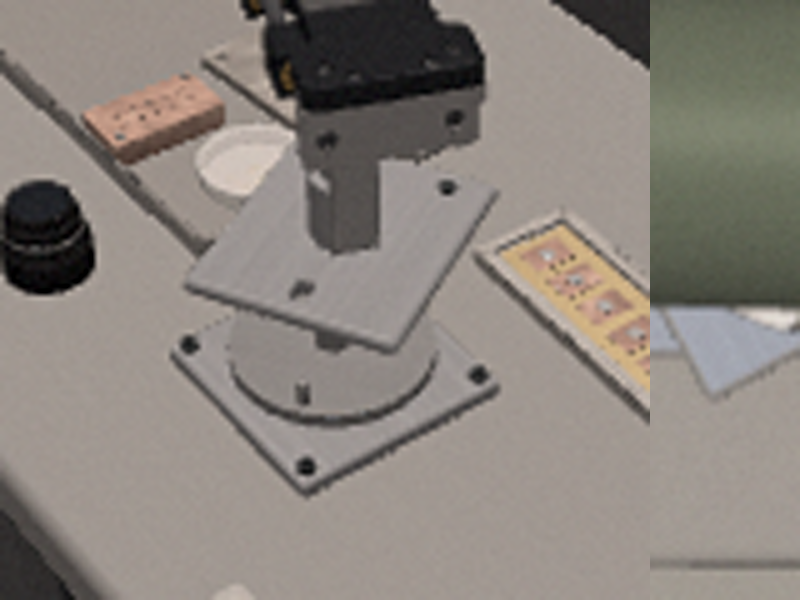

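The view shows the plate held above the stand, with the slot at crop (302,288). Its corners are at (188,288), (395,348) and (497,190), and the pin tip is at (303,385). I'll compare these with projections to check tilt, yaw and offset.

Run:
```python
from h import *
from scipy.optimize import least_squares
np.set_printoptions(precision=4,suppress=True)
C=lambda x,y:np.array([240+(x+.5)/5-.5,120+(y+.5)/5-.5])
obs=[((-58,50,8),C(188,284)),((-58,-50,8),C(395,344)),((58,-50,8),C(498,188)),((-42,0,8),C(303,286)),((51,-40,9),C(447,187))]
def f(p,tilt=True):
    R=Rn.from_euler("ZYX",[p[2],p[3],p[4]]) if tilt else Rn.from_euler("Z",[p[2]])
    return np.ravel([w2px("scene",R.apply(np.array(a)/1000)+[p[0],p[1],p[5] if tilt else .094])-b for a,b in obs])
r=least_squares(lambda p:f(p,False),[.513,.068,.506]);print(r.x,r.fun)
r=least_squares(f,[.513,.068,.506,0,0,.094],x_scale=.01);print(r.x,r.fun)
d=px2w("scene",*C(303,383),.037);print("pin",d)
for c in[(.5158,.0793),(.5144,.0783)]:print("bearing",np.arctan2(d[1]-c[1],d[0]-c[0]),np.hypot(d[0]-c[0],d[1]-c[1]))
# disc rim & foot corners in scene
print(px2w("scene",*C(333.5,365),.024), w2px("scene",[.515,.079,.024]))
# foot corners (left, near, right) top of foot unknown
for z in(.008,.012):
  L,N,Rr=[px2w("scene",*C(*q),z) for q in[(172,355),(307,488),(498,385)]];print(z,(L+Rr)/2,np.linalg.norm(L-N),np.linalg.norm(Rr-N),np.arctan2(*(N-Rr)[1::-1]))
```

```text
Traceback (most recent call last):
  File "h.py", line 8, in w2px
    c=imaging.camera_info(n);p=c["mtx"]@(c["R"]@np.asarray(X,float)+c["t"]);return p[:2]/p[2]
                                         ~~~~~~^~~~~~~~~~~~~~~~~~~~
ValueError: matmul: Input operand 1 has a mismatch in its core dimension 0, with gufunc signature (n?,k),(k,m?)->(n?,m?) (size 1 is different from 3)
```

Run:
```python
from h import *
from scipy.optimize import least_squares
np.set_printoptions(precision=4,suppress=True)
C=lambda x,y:np.array([240+(x+.5)/5-.5,120+(y+.5)/5-.5])
obs=[((-58,50,8),C(188,284)),((-58,-50,8),C(395,344)),((58,-50,8),C(498,188)),((-42,0,8),C(303,286)),((51,-40,9),C(447,187))]
def f(p,tilt=True):
    R=Rn.from_euler("ZYX",[p[2],p[3],p[4]] if tilt else [p[2],0,0])
    return np.ravel([w2px("scene",R.apply(np.array(a)/1000).ravel()+[p[0],p[1],p[5] if tilt else .094])-b for a,b in obs])
r=least_squares(lambda p:f(p,False),[.513,.068,.506]);print(r.x,r.fun)
r=least_squares(f,[.513,.068,.506,0,0,.094],x_scale=.01);print(r.x,r.fun)
d=px2w("scene",*C(303,383),.037);print("pin",d)
for c in[(.5158,.0793),(.5144,.0783)]:print("bearing",np.arctan2(d[1]-c[1],d[0]-c[0]),np.hypot(d[0]-c[0],d[1]-c[1]))
print(px2w("scene",*C(333.5,365),.024), w2px("scene",[.515,.079,.024]))
for z in(.008,.012):
  L,N,Rr=[px2w("scene",*C(*q),z) for q in[(172,355),(307,488),(498,385)]];print(z,(L+Rr)/2,np.linalg.norm(L-N),np.linalg.norm(Rr-N),np.arctan2(*(N-Rr)[1::-1]))
```

```text
[0.5103 0.0678 0.5454] [-2.3602  0.4869  0.4846  0.462  -1.2161 -1.749  -0.507   1.1469  3.7297
 -1.0892]
[0.5323 0.0981 0.5405 0.0058 0.0187 0.061 ] [-0.2931 -0.3079 -0.0563 -0.2816 -2.5178 -0.3359  0.1552  0.7119  2.7167
  0.2126]
pin [0.4798 0.0556 0.037 ]
bearing -2.5600514233091753 0.04310364859881796
bearing -2.5616602275495284 0.04138452585263606
[0.505  0.0676 0.024 ] [306.9089 188.0571]
0.008 [0.5125 0.0783 0.008 ] 0.1081773358013625 0.10861930933403771 3.127231790324101
0.012 [0.5101 0.0749 0.012 ] 0.10750586027339329 0.1079450903995221 3.1272317903241005
```

Plate is level, and its slot bearing is about −2.6 against about −2.55 for the pin. I'll centre over the shaft and leave the small turn for the search on the pin.

Request:
drive_tool(plan="0 0 0 0.0013 0.0055 0.004 1;0 0 0 0.0013 0.0054 0.004 1;0 0 0 0 0 0.006 1;0 0 0 0 0 0.004 1;0 0 0 0 0 0 1")

```text
time_s: 5.72
position: [0.5147, 0.0793, 0.2855]
tcp_rot: [-0.002, 0.187, 0.982, -0.0]
contact_force: [-0.2, 0.9, -3.5]
opening: 0.333
grasp_force: 30.0
```

Request:
drive_tool(plan="0 0 0 0 0 0 1;0 0 0 0 0 0 1")

```text
time_s: 5.88
position: [0.5154, 0.0792, 0.2871]
tcp_rot: [-0.0, 0.187, 0.982, -0.0]
contact_force: [-0.1, -0.1, -3.5]
opening: 0.331
grasp_force: 30.0
```

Run:
```python
from h import *
import cv2
o=status.get_obs();print(o["position"],rot(o).as_matrix(),o["contact_force"],o["ft_torque"])
s=imaging.snapshot("scene")[:,:,::-1]
cv2.imwrite("pics/c4.png",cv2.resize(s[140:230,260:360],(800,720),interpolation=cv2.INTER_CUBIC)[120:720])
```

```text
[0.51542555 0.07923195 0.28706606] [[-9.30204654e-01  3.67041276e-01 -6.56785197e-05]
 [ 3.67041279e-01  9.30204653e-01 -4.87743202e-05]
 [ 4.31922760e-05 -6.94768275e-05 -9.99999997e-01]] [-0.08216138 -0.06721598 -3.46414993] [-0.03437596  0.02616389 -0.02368645]
```

View pics/c4.png

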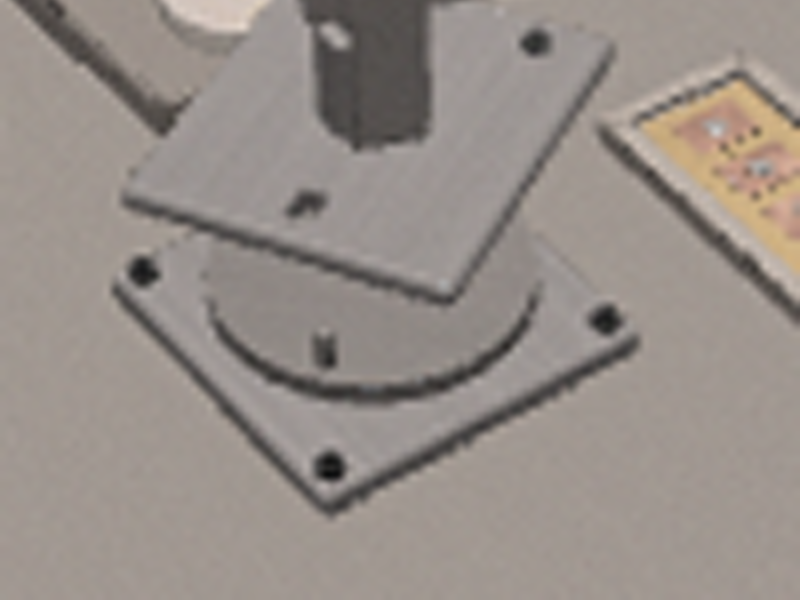

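The slot at crop (307,203) lies slightly left of the pin at (322,338), so a small CCW turn is needed. I'll lower it over the shaft.

Request:
drive_tool(plan="0 0 0 0 0 0.004 1;0 0 0 0 0 0.004 1;0 0 0 0 0 0.004 1;0 0 0 0 0 0.003 1;0 0 0 0 0 0 1")

```text
time_s: 6.35
position: [0.5149, 0.0793, 0.2711]
tcp_rot: [-0.001, 0.187, 0.982, -0.0]
contact_force: [-0.6, -0.4, -3.8]
opening: 0.334
grasp_force: 30.0
```

Request:
drive_tool(plan="0 0 0 0 0 0.003 1;0 0 0 0 0 0.003 1;0 0 0 0 0 0.002 1;0 0 0 0 0 0 1")

```text
time_s: 6.68
position: [0.5153, 0.0796, 0.2639]
tcp_rot: [-0.0, 0.187, 0.982, 0.0]
contact_force: [-0.6, 3.5, -3.9]
opening: 0.334
grasp_force: 30.0
```

Request:
drive_tool(plan="0 0 0 0.0003 0.0007 0 1;0 0 0 0 0 0 1")

```text
time_s: 6.85
position: [0.5153, 0.0801, 0.2641]
tcp_rot: [-0.0, 0.187, 0.982, -0.0]
contact_force: [-0.1, 0.7, -4.1]
opening: 0.332
grasp_force: 30.0
```

Request:
drive_tool(plan="0 0 0 0.0002 0.0005 0.002 1;0 0 0 0 0 0.002 1;0 0 0 0 0 0.002 1;0 0 0 0 0 0 1")

```text
time_s: 7.18
position: [0.5151, 0.0805, 0.2576]
tcp_rot: [-0.0, 0.187, 0.982, -0.0]
contact_force: [-0.5, 0.7, -3.6]
opening: 0.329
grasp_force: 30.0
```

Request:
drive_tool(plan="0 0 0 0 0 0.002 1;0 0 0 0 0 0.002 1;0 0 0 0 0 0 1")

```text
time_s: 7.43
position: [0.5152, 0.0805, 0.2537]
tcp_rot: [-0.0, 0.187, 0.982, -0.0]
contact_force: [0.3, 0.5, -4.9]
opening: 0.331
grasp_force: 30.0
```

Request:
drive_tool(plan="0 0 0 0 0 0.0015 1;0 0 0 0 0 0.0015 1;0 0 0 0 0 0.001 1;0 0 0 0 0 0 1")

```text
time_s: 7.77
position: [0.5153, 0.0805, 0.2499]
tcp_rot: [-0.0, 0.187, 0.982, -0.0]
contact_force: [-0.9, 0.8, -4.7]
opening: 0.329
grasp_force: 30.0
```

Request:
drive_tool(plan="0 0 0 0 0 0.001 1;0 0 0 0 0 0 1")

```text
time_s: 7.93
position: [0.5153, 0.0806, 0.249]
tcp_rot: [-0.0, 0.187, 0.982, -0.0]
contact_force: [-1.1, 0.7, -3.2]
opening: 0.331
grasp_force: 30.0
```

Request:
drive_tool(plan="0 0 0 0 0 0.001 1;0 0 0 0 0 0 1")

```text
time_s: 8.1
position: [0.5153, 0.0806, 0.2481]
tcp_rot: [0.0, 0.187, 0.982, -0.0]
contact_force: [-0.6, 0.7, -3.3]
opening: 0.327
grasp_force: 30.0
```

Request:
drive_tool(plan="0 0 0 0 0 0.0007 1;0 0 0 0 0 0 1")

```text
time_s: 8.27
position: [0.5154, 0.0806, 0.2476]
tcp_rot: [0.0, 0.187, 0.982, -0.0]
contact_force: [-1.1, -0.2, -2.2]
opening: 0.332
grasp_force: 30.0
```

Request:
drive_tool(plan="0 0 0 0 0 0.0006 1;0 0 0 0 0 0 1")

```text
time_s: 8.43
position: [0.5154, 0.0806, 0.2471]
tcp_rot: [0.0, 0.187, 0.982, -0.0]
contact_force: [-0.3, -0.2, -0.0]
opening: 0.335
grasp_force: 30.0
```

```bash
python3 -c "
from h import *
o=status.get_obs();print(o['position'],o['contact_force'],o['ft_torque'],rot(o).as_matrix()[:,2])"
```

```text
[0.51544426 0.08055489 0.24714415] [-0.31529008 -0.2181283  -0.03808742] [ 0.02098148  0.41897189 -0.04358097] [ 1.00143752e-04 -1.62592137e-04 -9.99999982e-01]
```

The plate is resting on the pin with about 4 N. I'll turn CCW (negative about tool z).

Request:
drive_tool(plan="0 0 -0.012 0 0 0 1;0 0 -0.012 0 0 0 1;0 0 0 0 0 0 1")

```text
time_s: 8.68
position: [0.5155, 0.0806, 0.2469]
tcp_rot: [0.0, 0.175, 0.985, 0.0]
contact_force: [-1.4, 1.0, -2.0]
opening: 0.332
grasp_force: 30.0
```

Request:
drive_tool(plan="0 0 -0.012 0 0 0 1;0 0 0 0 0 0 1")

```text
time_s: 8.85
position: [0.5154, 0.0806, 0.2467]
tcp_rot: [0.0, 0.169, 0.986, 0.0]
contact_force: [0.7, 0.3, -2.8]
opening: 0.33
grasp_force: 30.0
```

Request:
drive_tool(plan="0 0 -0.012 0 0 0 1;0 0 0 0 0 0 1")

```text
time_s: 9.02
position: [0.5153, 0.0806, 0.2466]
tcp_rot: [0.0, 0.163, 0.987, -0.0]
contact_force: [-0.5, 0.5, -2.8]
opening: 0.333
grasp_force: 30.0
```

Request:
drive_tool(plan="0 0 -0.012 0 0 0.0004 1;0 0 0 0 0 0 1")

```text
time_s: 9.18
position: [0.5153, 0.0805, 0.2462]
tcp_rot: [-0.0, 0.157, 0.988, -0.0]
contact_force: [-0.8, -0.5, -4.1]
opening: 0.331
grasp_force: 30.0
```

Request:
drive_tool(plan="0 0 -0.012 0 0 0.0004 1;0 0 0 0 0 0 1")

```text
time_s: 9.35
position: [0.5153, 0.0805, 0.2459]
tcp_rot: [-0.0, 0.151, 0.989, -0.0]
contact_force: [1.2, 0.2, -4.2]
opening: 0.328
grasp_force: 30.0
```

```bash
python3 -c "
from h import *
o=status.get_obs();print(o['position'],o['contact_force'],o['ft_torque'],rot(o).as_matrix()[:,2])"
```

```text
[0.51529482 0.08054222 0.24591517] [ 1.15057643  0.16280633 -4.1779996 ] [0.04565083 0.01976461 0.00623561] [-1.33139222e-04 -8.92413010e-05 -9.99999987e-01]
```

The load is gone and the plate is below the pin-contact height, so the slot is over the pin. I'll lower gently.

Request:
drive_tool(plan="0 0 0 0 0 0.001 1;0 0 0 0 0 0.001 1;0 0 0 0 0 0 1")

```text
time_s: 9.6
position: [0.5152, 0.0805, 0.2438]
tcp_rot: [-0.0, 0.151, 0.988, -0.0]
contact_force: [1.0, 0.6, -4.0]
opening: 0.33
grasp_force: 30.0
```

```bash
python3 -c "
from h import *
o=status.get_obs();print(o['position'],o['contact_force'],o['ft_torque'],rot(o).as_matrix()[:,2])"
```

```text
[0.51524753 0.08052515 0.24375593] [ 1.03409395  0.61462424 -4.04016579] [-0.00015237 -0.02899477  0.00925425] [-3.83227862e-04 -1.87906787e-04 -9.99999909e-01]
```

Request:
drive_tool(plan="0 0 -0.006 0 0 0.0015 1;0 0 0 0 0 0.0015 1;0 0 0 0 0 0.001 1;0 0 0 0 0 0 1")

```text
time_s: 9.93
position: [0.5152, 0.0806, 0.2397]
tcp_rot: [-0.0, 0.148, 0.989, -0.0]
contact_force: [-0.2, -0.9, -4.2]
opening: 0.332
grasp_force: 30.0
```

Request:
drive_tool(plan="0 0 0 0 0 0.0015 1;0 0 0 0 0 0.001 1;0 0 0 0 0 0 1")

```text
time_s: 10.18
position: [0.5152, 0.0806, 0.2373]
tcp_rot: [-0.0, 0.148, 0.989, -0.0]
contact_force: [0.3, 0.2, -2.8]
opening: 0.333
grasp_force: 30.0
```

Request:
drive_tool(plan="0 0 0 0 0 0.001 1;0 0 0 0 0 0.001 1;0 0 0 0 0 0 1")

```text
time_s: 10.43
position: [0.5153, 0.0806, 0.2353]
tcp_rot: [-0.0, 0.148, 0.989, -0.0]
contact_force: [-0.4, -0.1, -4.1]
opening: 0.332
grasp_force: 30.0
```

Request:
drive_tool(plan="0 0 0 0 0 0.0008 1;0 0 0 0 0 0 1")

```text
time_s: 10.6
position: [0.5153, 0.0806, 0.2346]
tcp_rot: [-0.0, 0.148, 0.989, -0.0]
contact_force: [-0.5, 0.0, -4.0]
opening: 0.328
grasp_force: 30.0
```

Request:
drive_tool(plan="0 0 0 0 0 0.0006 1;0 0 0 0 0 0 1")

```text
time_s: 10.77
position: [0.5154, 0.0806, 0.2342]
tcp_rot: [0.0, 0.148, 0.989, 0.0]
contact_force: [0.1, -0.0, -3.7]
opening: 0.334
grasp_force: 30.0
```

Request:
drive_tool(plan="0 0 0 0 0 0.0005 1;0 0 0 0 0 0 1")

```text
time_s: 10.93
position: [0.5155, 0.0806, 0.2341]
tcp_rot: [0.0, 0.148, 0.989, -0.0]
contact_force: [-1.0, -0.8, 0.8]
opening: 0.333
grasp_force: 30.0
```

Request:
drive_tool(plan="0 0 0 0 0 0.0003 1;0 0 0 0 0 0 1;0 0 0 0 0 0 1")

```text
time_s: 11.18
position: [0.5155, 0.0806, 0.2338]
tcp_rot: [0.0, 0.148, 0.989, -0.0]
contact_force: [-2.0, 0.0, 2.7]
opening: 0.33
grasp_force: 30.0
```

```bash
python3 -c "
from h import *
o=status.get_obs();print(o['position'],o['contact_force'],o['ft_torque'],rot(o).as_matrix()[:,2])"
```

```text
[0.51545503 0.08057971 0.23379035] [-1.96110385  0.00747804  2.70648227] [-0.04540253  0.41508257 -0.0013955 ] [ 3.34118382e-04 -9.83696312e-05 -9.99999939e-01]
```

Seated at about 6 N, 14 mm below the pin-contact height. I'll release, then look.

Request:
drive_tool(plan="0 0 0 0 0 0 0.3;0 0 0 0 0 0 -0.3;0 0 0 0 0 0 -0.6;0 0 0 0 0 0 -1;0 0 0 0 0 0 -1")

```text
time_s: 11.6
position: [0.5155, 0.0806, 0.2333]
tcp_rot: [0.0, 0.148, 0.989, 0.0]
contact_force: [-0.6, -0.4, 0.3]
opening: 0.6
grasp_force: 0.0
```

Request:
drive_tool(plan="0 0 0 0 0 0 -1;0 0 0 0 0 0 -1;0 0 0 0 0 0 -1;0 0 0 0 0 0 -1;0 0 0 0 0 0 -1")

```text
time_s: 12.02
position: [0.5154, 0.0806, 0.2333]
tcp_rot: [-0.0, 0.148, 0.989, 0.0]
contact_force: [0.1, -0.3, -0.4]
opening: 0.954
grasp_force: 0.0
```

Request:
drive_tool(plan="0 0 0 0 0 -0.01 -1;0 0 0 0 0 -0.02 -1;0 0 0 0 0 -0.03 -1;0 0 0 0 0 -0.035 -1;0 0 0 0 0 -0.02 -1")

```text
time_s: 12.43
position: [0.5161, 0.0806, 0.3527]
tcp_rot: [0.003, 0.148, 0.989, 0.0]
contact_force: [1.3, 0.6, 0.1]
opening: 0.999
grasp_force: 0.0
```

Request:
drive_tool(plan="0 0 0 0.03 0 -0.01 -1;0 0 0 0.03 0 0 -1;0 0 0 0.03 0 0 -1;0 0 0 0.02 0 0 -1;0 0 0 0 0 0 -1")

```text
time_s: 12.85
position: [0.407, 0.1137, 0.3585]
tcp_rot: [-0.001, 0.147, 0.989, 0.0]
contact_force: [0.1, 0.9, -0.0]
opening: 1.0
grasp_force: 0.0
```

Run:
```python
from h import *
import cv2
s=imaging.snapshot("scene")[:,:,::-1];t=imaging.snapshot("top")[:,:,::-1]
cv2.imwrite("pics/c5.png",np.hstack([cv2.resize(s[140:240,250:370],(480,400),interpolation=cv2.INTER_CUBIC),cv2.resize(t[150:250,260:340],(320,400),interpolation=cv2.INTER_CUBIC)]))
```

```text
(no output)
```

View pics/c5.png

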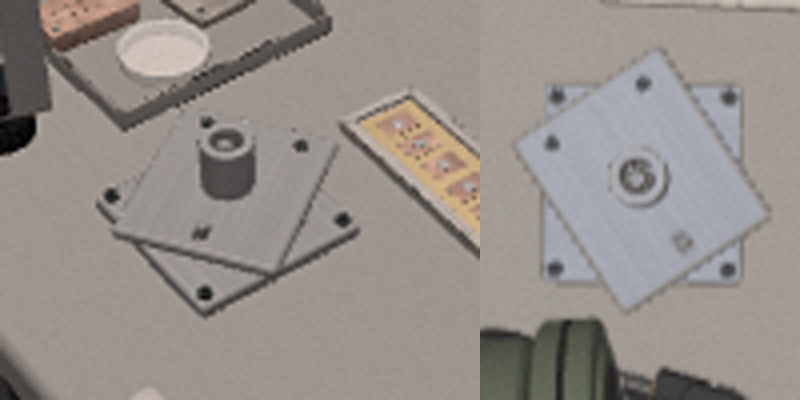

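The plate lies flat on the disc, with the pin visible in the slot at about (202,232) in the scene crop and (682,241) in the top crop. The shaft is in the bore and the gripper is clear.

```bash
python3 -c "
from workcell import robot
print(robot.finish_job())"
```

```text
the job is handed in; nothing more can be done
None
```

The flange plate is on the shaft with its slot over the pin, flat and home on the disc, and let go; my pushes stayed around 6 N or less, I left the loupe, capillary box and objective alone, and I handed the job in at about 13 s (no verdict came back).

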